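# Walk the laboratory balance up to its stop and set the check weight on it

## Robot

A 6-joint arm with a two-finger parallel gripper is mounted at the origin on the work surface. World frame = base frame: x ahead of the robot, y to its left, z up, the work surface at z = 0. Lengths are in mm, angles in degrees, forces in N, time in s.
With the tool pointing down it reaches from about 350 to 850 mm from the base axis. Payload 8.1 kg.
Tool frame: the origin (TCP) lies at the centre of the arm's flange, where the gripper is bolted on; the fingertips stand 173 mm ahead of it and the grasp point (between the pads) lies 155 mm ahead of it; z points along the fingers, y is the line along which they close (so a half turn about z gives the same grasp; the last joint's range is limited). The gripper opens to 85 mm and grips with 20 to 120 N. Pads are 22 mm wide; open, the fingers measure 114 mm over their backs; the gripper's body (76 mm by 85 mm) begins 54 mm behind the grasp point. The pads swing forward as they close: fully open they stand 13 mm farther back than shut.
Start: joints at [-79.435, 7.471, 85.268, -0, 87.261, -4.893], TCP at [159.944, -578.295, 404.692] pointing down, gripper open.
Joint ranges: [-169.43, 169.43], [-51.17, 129.36], [1.28, 143.12], [-76.62, 256.62], [0, 156.53], [-152.29, 152.29]. Speed limits (degrees/s): [136.94, 136.94, 159.86, 180, 180, 180].

## Interface

Orientations are given as [roll, pitch, yaw] about the fixed x, y, z axes, in that order (R = Rz(yaw) Ry(pitch) Rx(roll)).
In Python, from bench import * gives the robot as it stands.
- The arm moves only by the shell command python3 -m jog 'ROWS' [FORCE]. ROWS is text: rows parted by semicolons, each of 7 numbers parted by spaces: the shift along the tool's x, y, z scaled (see below), then the turn, a rotation vector about the tool's x, y, z scaled (see below), then the closure, from -1 (fully open) to 1 (shut). In form: tx ty tz wx wy wz hand; .... A call has 1 to 5 rows; each row shifts and turns the commanded pose from where the row before left it, along the tool's axes as they then stand; what a row does not reach is not made up. The controller multiplies each number of a shift by 0.1 m and each number of a turn by 60 degrees. A row lasts 1/8 s, in which the tool goes at most 62.5 mm and 10.7 degrees, less where a joint would pass 70% of its speed; a pose out of reach is approached as far as the arm can. A call with a number of a shift or a turn outside -1 to 1 is refused whole. A call with a gripper value outside its range is refused whole. The fingers move at their own pace and stop on an object; FORCE is the grip in N (left out, the last holds). Time passes only in rows, so rows that do not move let the fingers close. It gives the time, the measured TCP pose, the force, the opening and the grip force at its end, in the units of the state.
- sense(): the state, without advancing time (a new reading comes with each control period).
- snapshot(name): name is "side" or "top"; returns a dict with "img" (480x640x3 uint8, red, green, blue), "fx", "fy", "cx", "cy" (pixels), "extrinsics" (4x4, takes a point from camera to world coordinates). Camera axes: x right, y down, z forward; pixel columns grow to the right and rows downward; lengths in mm; the calibration is good to about 2 mm. A picture is of the moment at which its call begins. There is no depth.
- hand_in(): hands the job in; it is judged then, once.
The state is a dict: "time": time; "joint_pos": joint angles; "qd": joint speeds; "joint_efforts": joint torques, N m; "tool_pos": TCP position; "tcp_rot": TCP orientation; "ft_force": force on the tool from outside, world axes, zero at the start; "wrist_torque": the same for the moment, N m; "finger_gap": finger opening in mm; "grip_force": force on a finger pad.
Only numpy, scipy, OpenCV 4.12 (cv2) and the standard library are available. Lean on these libraries where they do the work, as an engineer would, in place of code of your own. Each camera call takes 0.05 s, during which the arm holds its last target. There are 200 camera calls.

## Task

Walk the heavy balance forward, away from the robot, until its front stands flush against the metal stop bar between the bar's two end blocks: push on the rubber pads at its two rear corners, one at a time in turn, starting with the left one (the left as the robot sees it), and do not let it swing far round (no more than about 25 degrees). Then lift the largest weight out of the wooden tray and stand it upright in the middle of the balance's pan without dropping it, leaving the two small weights in the tray. Do not touch the pan or the sockets at the rear with the robot, and leave the other glassware, bottles and boxes where they are.

Things in the scene. Friction and masses are not known exactly. Their poses are not given: they have to be found in the camera images.
- balance: White laboratory balance, about 1.8 kg, 160 mm deep (its x), 200 mm wide (y), housing 60 mm high, round pan on top. Origin: centre of its underside. Its x points forward, away from the robot, y left, z up. Front face at x = +80 mm, pads' rear faces at -80. Starts turned, its left rear corner lagging. Slides on the table; a push of 5 to 15 N on one rear corner pivots it about the far side.
- corner_left: Black rubber pad on the left rear corner of the balance, 10 mm thick (x), 40 mm wide (y), from 2 to 58 mm above the table, to be pushed. Fixed to the balance. Origin: at table height below the pad's centre, at (-75, +80, 0) mm in the balance's frame; its rear face is 5 mm behind that. Axes as the balance's.
- corner_right: The same pad on the right rear corner, origin at (-75, -80, 0) mm in the balance's frame.
- sockets: Grey connector block in the middle of the balance's rear, 90 mm wide (y), reaching 16 to 20 mm behind the housing (to x = -90 mm in the balance's frame), 17 to 47 mm above the table. Not to be touched. Origin: at (-78, 0, 0) mm in the balance's frame.
- pan: Round steel pan, 120 mm across, fixed on top of the balance; flat top 75 mm above the table. Not to be touched by the robot. Origin at (5, 0, 0) mm in the balance's frame.
- pan_centre (a point): Centre of the pan's top surface, 75 mm above the table.
- front_left (a point): Left end of the balance's front face, at table height: (80, +95, 0) mm in the balance's frame.
- front_right (a point): Right end of the balance's front face, at table height: (80, -95, 0) mm in the balance's frame.
- stop: Low aluminium stop fixed to the table beyond the balance: a bar 310 mm long (y), 20 mm thick (x), 20 mm high, with end blocks (20 mm wide) reaching 40 mm towards the robot, 270 mm free between them. Origin: centre of the bar's underside; x points away from the robot, square to the bar. The face to meet is at x = -10 mm; with the balance home, its origin is at x = -90 mm here.
- tray: Open wooden tray, fixed, 150 mm (x) by 130 mm (y), 40 mm high, walls and floor 6 mm, to the left or right of the balance. Origin: centre of its underside.
- weight: The largest weight in the tray: steel, 500 g, standing upright. Body 38 mm across and 52 mm high, a narrow neck, then a round knob 26 mm across from 62 to 72 mm above its foot; total height 72 mm. Origin: centre of its foot; z along its axis. It stands on the tray's floor, 6 mm above the table.
- small_weight_a: Small steel weight in the tray, 24 mm across, 44 mm high, 100 g, same shape. Origin: centre of its foot. Stays in the tray.
- small_weight_b: Smallest steel weight in the tray, 20 mm across, 36 mm high, 50 g. Origin: centre of its foot. Stays in the tray.
- rack: Green plastic test tube rack, fixed, 206 mm (x) by 70 mm (y), 90 mm high, glass tubes up to 150 mm; on the side opposite the tray. Origin: centre of its underside.
- beaker: Glass beaker, 72 mm across, 95 mm high, loose. Origin: centre of its foot.
- dropper: Small amber dropper bottle, 38 mm across, 85 mm high, loose. Origin: centre of its foot.
- reagent: White plastic bottle, 54 mm across, 100 mm high, loose. Origin: centre of its foot.
- slide_box: Flat clear plastic box of slides, 85 by 100 mm, 34 mm high, loose. Origin: centre of its underside.
Not all that is in view belongs to the job. Leave any green look-alike of the small_weight_a alone.

How it is judged (in metres and radians):
On the way, in this order (a step that is already met when the one before it is completed fails the run):
1. the left rear corner pad is pushed (contact force between the fingers and corner_left above 2 N), for 0.1 s.
2. then the right rear corner pad is pushed (contact force between the fingers and corner_right above 2 N), for 0.1 s.
3. the balance stands flush against the stop, the weight still in the tray (x of balance in the frame of stop above -0.1 m and x of each of front_left, front_right in the frame of stop above -0.02 m and y of balance in the frame of stop between -0.036 and 0.036 m and angle between balance's own z axis and vertical below 0.05 rad and x of weight in the frame of tray between -0.07 and 0.07 m and y of weight in the frame of tray between -0.06 and 0.06 m and height (world z) of weight below 0.03 m), for 0.2 s.
4. the largest weight stands on the middle of the pan (horizontal distance between weight and pan_centre below 0.03 m and z of weight in the frame of balance between 0.07 and 0.08 m and angle between weight's own z axis and vertical below 0.1 rad), for 0.2 s.
At the end, for the whole second after the job is handed in: Both front corners of the balance within 10 mm of the stop bar's face, the balance's centre within 36 mm of the bar's middle sideways; the largest weight upright on the pan within 30 mm of its centre; both small weights in the tray; everything at rest (all of step 4 and x of balance in the frame of stop above -0.1 m and x of each of front_left, front_right in the frame of stop above -0.02 m and y of balance in the frame of stop between -0.036 and 0.036 m and angle between balance's own z axis and vertical below 0.05 rad and x of small_weight_a in the frame of tray between -0.07 and 0.07 m and y of small_weight_a in the frame of tray between -0.06 and 0.06 m and height (world z) of each of small_weight_a, small_weight_b below 0.03 m and x of small_weight_b in the frame of tray between -0.07 and 0.07 m and y of small_weight_b in the frame of tray between -0.06 and 0.06 m and linear speed of each of weight, balance below 0.02 m/s); the robot touches nothing.
It fails at once if the robot presses on the rear sockets or the pan (contact force between any of the fingers, the arm and sockets above 1.5 N or contact force between any of the fingers, the arm and pan above 1.5 N).
It fails at once if the balance swings more than 0.5 rad out of line with the stop (angle between the x axis of balance and the x axis of stop, either way round above 0.5 rad).
It fails at once if the balance is tipped or lifted (angle between balance's own z axis and vertical above 0.12 rad or height (world z) of balance above 0.015 m).
It fails at once if the weight is dropped onto the balance from more than about 20 mm (z of weight in the frame of balance above 0.09 m and horizontal distance between weight and pan_centre below 0.12 m and contact force between the fingers and weight below 0.1 N and linear speed of weight above 0.3 m/s).
It fails at once if other things on the table are shifted more than 30 mm or knocked over (distance of any of beaker, dropper, reagent, slide_box from where it was at the start of the episode above 0.03 m or angle between any of beaker, dropper, reagent, slide_box's own z axis and vertical above 0.4 rad).
It also fails if it takes over 72 s, if anything falls off the work surface, if the arm or the gripper's body presses on something with over 40 N, if the wrist force passes 120 N, or if a joint passes its speed limit or range.

## Working session

There is one attempt and no reset: what is moved stays moved. The work goes in short steps, Python scripts to look and compute and a shell command to move; the robot and the scene stay as the last step left them, time stands still between calls to the robot, and variables do not carry over. Pictures are saved under pics/ and viewed, at most 10 in all, crops included, and the job is handed in when it is done.

```bash
mkdir -p pics; python3 - <<'E'
from bench import *
import cv2,numpy as np
for n in("side","top"):
    s=snapshot(n);cv2.imwrite(f"pics/{n}0.png",s["img"][:,:,::-1]);print(n,s["fx"],s["fy"],s["cx"],s["cy"],np.round(s["extrinsics"],3).tolist())
s=sense();print(s)
E
```

```text
side 512.4670690340661 512.4670690340661 325.8787161145455 241.77244872994973 [[-0.905, -0.272, 0.327, 184.561], [-0.425, 0.547, -0.721, 934.734], [0.017, -0.792, -0.61, 868.565], [0.0, 0.0, 0.0, 1.0]]
top 506.93299042035375 506.93299042035375 326.3306617117651 230.31821916733028 [[-0.001, -0.996, 0.091, 473.51], [-1.0, 0.002, 0.002, 39.819], [-0.002, -0.091, -0.996, 1291.788], [0.0, 0.0, 0.0, 1.0]]
{'time': 0.1, 'joint_pos': array([-7.94363984e+01,  7.51024455e+00,  8.53239184e+01, -1.56472787e-03,
        8.72611262e+01, -4.89257200e+00]), 'qd': array([ 0.01395426,  0.03241822, -0.12852839,  0.02632005,  0.03807811,
       -0.05448287]), 'joint_efforts': array([ 1.27937157e-03, -5.70948815e+01, -5.01943052e+01, -1.06044813e-04,
        8.00335634e-03,  3.20298966e-05]), 'tool_pos': array([ 159.88356828, -578.08807214,  403.74625872]), 'tcp_rot': array([-1.79904925e+02, -6.56987179e-03,  1.54562442e+01]), 'ft_force': array([-0.30441047, -0.7931699 ,  0.08192147]), 'wrist_torque': array([-0.00338611, -0.00165964,  0.03394772]), 'grip_force': 0.0, 'finger_gap': 85.20267675611733}
```

View pics/top0.png

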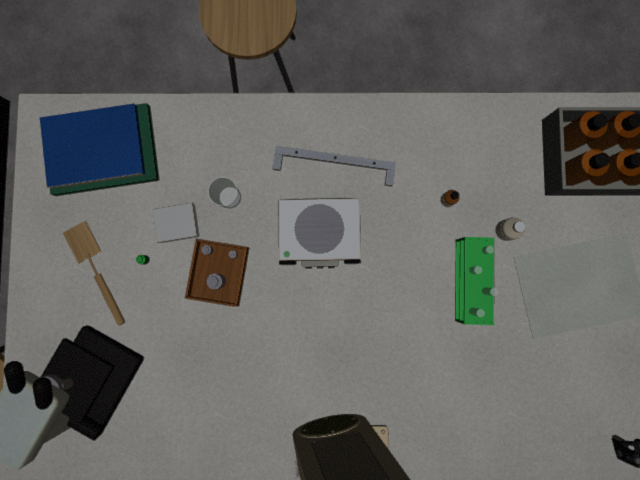

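View pics/side0.png

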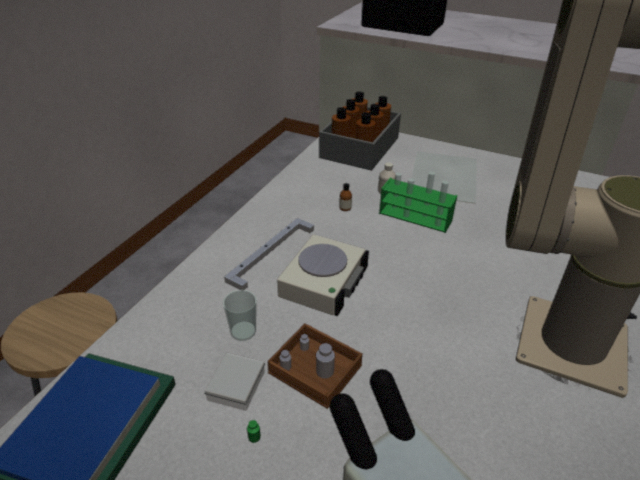

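The top view looks along the base axes: up is +x, left is +y. What each thing is:
- **Large weight:** the candidates are (215,282) in the tray, which is the largest, the small ones at (206,250) and (232,255), and a green look-alike at (142,260). I choose (215,282).
- **Balance:** its pads are at (287,262) and (352,262).
- **Stop bar:** it runs from (280,152) to (392,168).

Next I'll check this in a close crop.

```bash
cat > h.py <<'E'
from bench import *
import cv2,numpy as np
def ray(s,u,v):
    E=s["extrinsics"];d=E[:3,:3]@np.array([(u-s["cx"])/s["fx"],(v-s["cy"])/s["fy"],1.]);return E[:3,3],d/np.linalg.norm(d)
def plane(s,uv,z):
    o,d=ray(s,*uv);return o+d*(z-o[2])/d[2]
def tri(s1,p1,s2,p2):
    o1,d1=ray(s1,*p1);o2,d2=ray(s2,*p2)
    t=np.linalg.lstsq(np.c_[d1,-d2],o2-o1,rcond=None)[0];a=o1+d1*t[0];b=o2+d2*t[1]
    return (a+b)/2,np.linalg.norm(a-b)
def blobs(m,amin=15):
    n,l,st,c=cv2.connectedComponentsWithStats(m.astype(np.uint8))
    return [(np.round(c[i],1).tolist(),st[i].tolist(),l==i) for i in range(1,n) if st[i][4]>=amin]
E
python3 - <<'E'
from h import *
t=snapshot("top")["img"];s=snapshot("side")["img"]
a=cv2.resize(t[135:315,180:400],None,fx=2.5,fy=2.5,interpolation=3)
b=cv2.resize(s[210:410,205:385],None,fx=2.25,fy=2.25,interpolation=3)[:450]
print(a.shape,b.shape)
cv2.imwrite("pics/crop1.png",np.hstack([a[:450,:],b])[:,:, ::-1][:, :960] if 0 else cv2.resize(np.hstack([a,b]),(800,int(450*800/(a.shape[1]+b.shape[1]))))[:,:,::-1])
for p in[(319,228),(300,205),(320,263),(287,262),(335,157),(215,282),(206,250),(232,255),(265,270)]:print(p,t[p[1],p[0]])
for p in[(323,258),(325,350),(285,352),(304,342),(310,290)]:print(p,s[p[1],p[0]])
E
```

```text
(450, 550, 3) (450, 405, 3)
(319, 228) [90 90 96]
(300, 205) [144 147 149]
(320, 263) [100 101  94]
(287, 262) [ 8  9 11]
(335, 157) [37 39 43]
(215, 282) [ 98  96 101]
(206, 250) [93 93 98]
(232, 255) [ 97  94 101]
(265, 270) [127 126 123]
(323, 258) [104 103 114]
(325, 350) [106 104 114]
(285, 352) [108 106 114]
(304, 342) [111 110 118]
(310, 290) [129 125 114]
```

View pics/crop1.png

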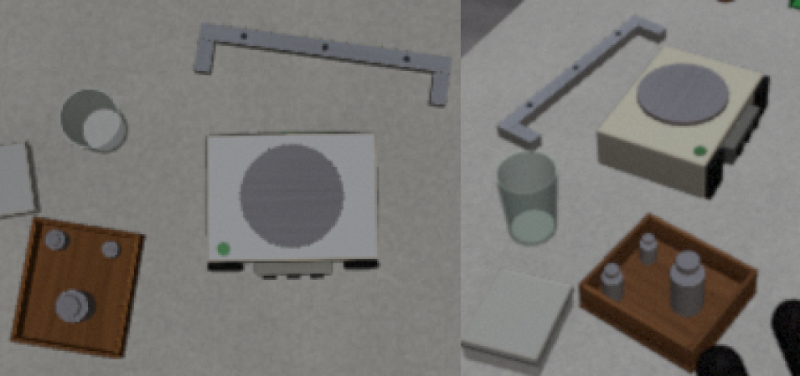

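The crop confirms it: the large weight's knob is at top (214,280) and side (325,348). The pan, pads and stop are clear. Now the measurements.

```bash
cat >> h.py <<'E'
def inroi(m,x0,y0,x1,y1):
    o=np.zeros_like(m);o[y0:y1,x0:x1]=m[y0:y1,x0:x1];return o
def look():
    return snapshot("top"),snapshot("side")
def steel(im):
    i=im.astype(int);return ((i[...,2]-i[...,1])>=3)&(i[...,2]>70)&(abs(i[...,0]-i[...,1])<8)&(i.sum(2)<400)
def box(m):
    c=max(cv2.findContours(m.astype(np.uint8),0,1)[0],key=cv2.contourArea);return c,cv2.minAreaRect(c)
def balance(T,roi=(262,150,385,290)):
    im=T["img"];m=inroi((im.min(2)>132),*roi)
    m=cv2.morphologyEx(m.astype(np.uint8),cv2.MORPH_OPEN,np.ones((5,5)))
    c,r=box(m);P=np.array([plane(T,p,60.)[:2] for p in cv2.boxPoints(r)])
    dk=inroi(im.max(2)<30,*roi);pads=[plane(T,b[0],58)[:2].round(1) for b in blobs(dk,20)]
    return P,pads
E
python3 - <<'E'
from h import *
T,S=look()
P,pads=balance(T);print("bal corners",P.round(1).tolist(),"side",np.linalg.norm(np.diff(P,axis=0),axis=1).round(1),"c",P.mean(0),"pads",pads)
for n,s,roi in(("top",T,(180,140,400,300)),("side",S,(220,210,375,400))):
    for c,st,m in blobs(inroi(steel(s["img"]),*roi)):print(n,c,st)
m=inroi(steel(T["img"]),265,140,400,192);c,r=box(m)
c=c[:,0,:];W=np.array([plane(T,p,20.)[:2] for p in c]);
print("stop",r,np.array([plane(T,p,20.)[:2] for p in cv2.boxPoints(r)]).round(1).tolist())
# brown tray
im=T["img"].astype(int);m=inroi((im[...,0]-im[...,2]>25),170,225,262,315);c,r=box(m);print("tray",[plane(T,p,40.)[:2].round(1).tolist() for p in cv2.boxPoints(r)],plane(T,r[0],40).round(1))
p,e=tri(T,(214.4,279.7),S,(325.1,348.5));print("knob",p.round(1),e)
for n,roi in(("beaker",0),):pass
E
```

```text
bal corners [[661.5, 155.3], [661.2, -38.5], [519.0, -37.5], [519.3, 154.3]] side [193.8 142.2 191.8] c [590.24878743  58.40761814] pads [array([509.6, 137. ]), array([511.8, -20.1])]
top [334.9, 159.9] [273, 146, 123, 39, 1079]
top [318.8, 228.2] [294, 204, 51, 50, 1933]
top [205.9, 249.4] [202, 246, 9, 8, 57]
top [232.2, 254.0] [229, 251, 7, 7, 41]
top [213.8, 281.2] [207, 274, 15, 15, 168]
side [226.8, 214.4] [223, 210, 8, 9, 27]
side [262.6, 251.0] [224, 218, 89, 68, 715]
side [322.5, 259.3] [299, 244, 48, 31, 1149]
side [303.7, 338.2] [300, 334, 9, 9, 48]
side [325.1, 353.0] [316, 344, 18, 19, 204]
side [284.7, 355.5] [280, 350, 10, 12, 80]
stop ((333.92523193359375, 165.0374298095703), (120.973876953125, 22.659992218017578), 7.920739650726318) [[750.2, 178.9], [808.5, 171.3], [764.6, -134.6], [706.6, -125.9]]
tray [[422.3, 390.0], [570.1, 368.8], [548.0, 237.1], [400.7, 259.7]] [484.9 313.9  40. ]
knob [465.8 310.   69.9] 2.862295433444854
```

Checks pass: the bar is 309 mm long (310 given), the stop's yaw is about -8.2°, and the pads are 157 mm apart (160 given). The knob triangulates to a height of about 70 to 75 mm. The balance's yaw is about 0.8°, and it has about 104 mm to go. First I turn the tool square to the stop and shut the fingers.

```bash
python3 -m jog '0 0 0 0 0 0.131 1; 0 0 0 0 0 0.131 1; 0 0 0 0 0 0.131 1; 0 0 0 0 0 0 1' 40; python3 - <<'E'
from h import *
s=sense();print(s["tool_pos"],s["tcp_rot"])
T,S=look();print(plane(T,(318.8,228.2),75),plane(T,(213.8,279.5),76),tri(T,(318.8,228.2),S,(322.5,259.3)))
E
```

```text
time: 0.8
tool_pos: [160.0, -578.3, 404.6]
tcp_rot: [-180.0, 0.0, -8.1]
ft_force: [0.3, 0.0, 0.3]
finger_gap: 12.3
grip_force: 0.0
[ 159.95835691 -578.27751543  404.60305345] [-1.79993230e+02  2.43110606e-03 -8.07169647e+00]
[590.39863512  59.85629935  75.        ] [467.64788962 310.60642861  76.        ] (array([590.03988959,  59.65119892,  71.10682153]), np.float64(1.5541338163320293))
```

```bash
python3 -m jog '0.3 -0.45 0 0 0 0 1; 0.3 -0.45 0 0 0 0 1; 0.2 -0.5 0 0 0 0 1; 0.2 -0.5 0 0 0 0 1; 0.2 -0.5 0 0 0 0 1' >/dev/null;  python3 -m jog '0.2 -0.5 0 0 0 0 1; 0.2 -0.5 0 0 0 0 1; 0.1 -0.5 0 0 0 0 1; 0.1 -0.5 0 0 0 0 1; 0.1 -0.5 0 0 0 0 1'; python3 -m jog '0.1 -0.5 0 0 0 0 1; 0 -0.5 0 0 0 0 1; 0 -0.5 0 0 0 0 1; 0 -0.5 0 0 0 0 1; 0 -0.5 0 0 0 0 1'
```

```text
time: 2.15
tool_pos: [417.5, -118.4, 405.0]
tcp_rot: [180.0, -0.1, -8.0]
ft_force: [1.3, -0.3, 0.7]
finger_gap: 0.3
grip_force: 0.0
time: 2.78
tool_pos: [462.4, 127.7, 405.0]
tcp_rot: [-180.0, -0.0, -8.0]
ft_force: [1.0, -0.4, 0.5]
finger_gap: 0.1
grip_force: 0.0
```

```bash
python3 -m jog '0 -0.12 0.5 0 0 0 1; 0 0 0.5 0 0 0 1; 0 0 0.5 0 0 0 1; 0 0 0.5 0 0 0 1; 0 0 0.05 0 0 0 1'; python3 -m jog '0.1 0 0 0 0 0 1; 0.1 0 0 0 0 0 1'
```

```text
time: 3.4
tool_pos: [461.8, 137.5, 196.0]
tcp_rot: [179.9, 0.4, -8.0]
ft_force: [-0.7, 0.3, 0.1]
finger_gap: 0.0
grip_force: 0.0
time: 3.65
tool_pos: [486.4, 135.2, 202.7]
tcp_rot: [-179.9, -0.3, -8.1]
ft_force: [0.1, 0.2, 0.7]
finger_gap: 0.0
grip_force: 0.0
```

```bash
python3 - <<'E'
from h import *
T,S=look();a=cv2.resize(T["img"][150:300,240:400],None,fx=2.5,fy=2.5)[:375];b=cv2.resize(S["img"][215:365,250:410],None,fx=2.5,fy=2.5)
cv2.imwrite("pics/c2.png",np.hstack([a,b])[:,:,::-1]);print(sense()["ft_force"],sense()["tool_pos"],balance(T))
E
```

```text
[ 0.07200144 -0.58551846  0.29370785] [486.5691463  135.06720265 202.44128038] (array([[663.86175514,  79.23667769],
       [663.65550108, -38.54989212],
       [519.00140092, -37.48196094],
       [519.18238275,  79.05224643]]), [array([511.8, -20.1])])
```

View pics/c2.png

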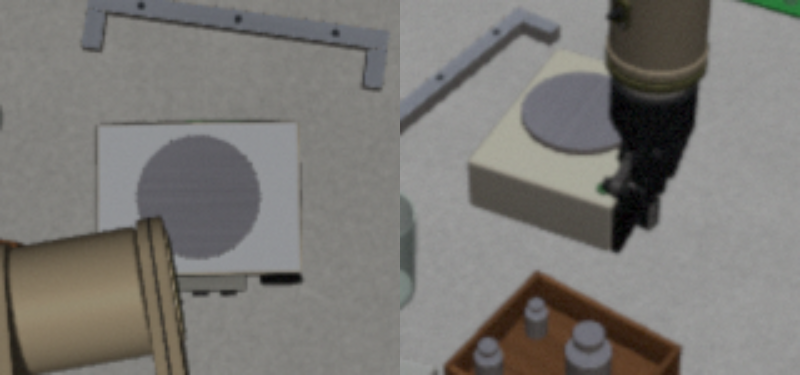

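The fingers sit about 8 mm behind the left pad, clear of the sockets and the pan. Pushing left.

```bash
python3 -m jog '0.08 -0.04 0 0 0 0 1; 0.06 -0.02 0 0 0 0 1; 0.06 -0.01 0 0 0 0 1; 0.06 -0.01 0 0 0 0 1; 0.06 0 0 0 0 0 1';python3 -m jog '0.06 -0.01 0 0 0 0 1; 0.06 -0.01 0 0 0 0 1; 0 0 0 0 0 0 1'; python3 - <<'E'
from h import *
T,S=look();P,p=balance(T);print(P.round(1).tolist(),p)
s=[b for b in blobs(inroi(steel(T["img"]),285,175,370,262),300)];print([ (b[0],b[1]) for b in s])
E
```

```text
time: 4.38
tool_pos: [516.0, 139.7, 199.7]
tcp_rot: [-179.9, 0.2, -8.1]
ft_force: [-8.2, 5.6, 3.7]
finger_gap: -0.1
grip_force: 4.7
time: 4.75
tool_pos: [528.7, 139.7, 199.6]
tcp_rot: [-179.9, 0.1, -8.1]
ft_force: [-3.4, 4.1, 0.7]
finger_gap: -0.1
grip_force: 2.2
[[543.8, 80.7], [686.2, 57.1], [666.3, -59.5], [524.3, -34.8]] [array([518.9, -15.7])]
[([325.0, 219.2], [300, 195, 49, 50, 1774])]
```

```bash
python3 -m jog '0.06 0 0 0 0 0 1; 0.06 0 0 0 0 0 1; 0.06 0 0 0 0 0 1; 0 0 0 0 0 0 1'; python3 -m jog '-0.3 0 0 0 0 0 1; -0.3 0 0 0 0 0 1; 0 0.4 -0.1 0 0 0 1; 0 0.4 0 0 0 0 1; 0 0.4 0 0 0 0 1'; python3 - <<'E'
from h import *
T,S=look();P,p=balance(T);print(P.round(1).tolist(),p)
s=[b for b in blobs(inroi(steel(T["img"]),285,175,370,262),300)];print([ (b[0],plane(T,b[0],75)) for b in s])
E
```

```text
time: 5.35
tool_pos: [546.5, 137.1, 199.4]
tcp_rot: [-179.9, 0.1, -8.1]
ft_force: [-2.8, 3.8, -0.3]
finger_gap: 0.5
grip_force: 2.1
time: 5.98
tool_pos: [470.7, 25.1, 210.5]
tcp_rot: [-180.0, -0.1, -8.1]
ft_force: [-0.3, -0.8, -0.1]
finger_gap: -0.0
grip_force: 0.0
[[553.8, 61.9], [693.4, 27.0], [668.4, -71.1], [529.3, -35.3]] [array([562.5, 135.8])]
[([326.5, 214.9], array([622.66355362,  41.23955201,  75.        ]))]
```

```bash
python3 -m jog '0 0.4 0.05 0 0 0 1; 0.2 0 0.05 0 0 0 1; 0.1 0 0 0 0 0 1; 0.06 -0.01 0 0 0 0 1; 0.06 -0.01 0 0 0 0 1'; python3 -m jog '0.06 -0.01 0 0 0 0 1; 0.06 -0.01 0 0 0 0 1; 0.06 -0.01 0 0 0 0 1; 0.06 -0.01 0 0 0 0 1; 0 0 0 0 0 0 1'; python3 - <<'E'
from h import *
T,S=look();P,p=balance(T);print(P.round(1).tolist(),p)
E
```

```text
time: 6.7
tool_pos: [507.0, -17.0, 199.8]
tcp_rot: [-180.0, 0.0, -8.1]
ft_force: [-0.1, -0.1, -0.1]
finger_gap: 0.3
grip_force: 0.0
time: 7.32
tool_pos: [530.2, -17.0, 198.9]
tcp_rot: [180.0, 0.2, -8.1]
ft_force: [-3.5, -1.4, -0.2]
finger_gap: 0.3
grip_force: 1.9
[[721.2, 148.3], [721.1, 54.7], [567.8, 54.7], [568.0, 147.4]] [array([570.3, 137.5])]
```

```bash
python3 -m jog '0.07 -0.01 0 0 0 0 1; 0.07 -0.01 0 0 0 0 1; 0.07 -0.01 0 0 0 0 1; 0.07 -0.01 0 0 0 0 1; 0 0 0 0 0 0 1'; python3 -m jog '-0.3 0 0 0 0 0 1; -0.3 0 0 0 0 0 1; 0 -0.4 -0.05 0 0 0 1; 0 -0.4 -0.05 0 0 0 1; 0 -0.4 0 0 0 0 1'; python3 - <<'E'
from h import *
T,S=look();P,p=balance(T);print(P.round(1).tolist(),p)
s=[b for b in blobs(inroi(steel(T["img"]),285,175,370,262),300)];print([ (b[0],plane(T,b[0],75)) for b in s])
E
```

```text
time: 8.05
tool_pos: [558.8, -17.0, 199.0]
tcp_rot: [180.0, 0.1, -8.1]
ft_force: [-3.9, -1.7, -1.1]
finger_gap: -0.0
grip_force: 1.7
time: 8.68
tool_pos: [517.5, 111.8, 211.1]
tcp_rot: [-179.9, -0.2, -8.1]
ft_force: [1.0, -0.0, -0.0]
finger_gap: -0.2
grip_force: 0.0
[[587.4, 50.5], [731.3, 42.8], [726.5, -45.4], [582.7, -36.8]] [array([574. , -18.2])]
[([320.4, 199.2], array([661.01420571,  55.96829246,  75.        ]))]
```

```bash
python3 -m jog '0 -0.24 0.05 0 0 0 1; 0.2 0 0.05 0 0 0 1; 0.15 0 0 0 0 0 1; 0 0 0 0 0 0 1'; python3 -m jog '0.06 0 0 0 0 0 1; 0.07 -0.01 0 0 0 0 1; 0.07 0 0 0 0 0 1; 0.07 -0.01 0 0 0 0 1; 0 0 0 0 0 0 1'; python3 - <<'E'
from h import *
T,S=look();P,p=balance(T);print(P.round(1).tolist(),p)
E
```

```text
time: 9.28
tool_pos: [555.7, 128.7, 200.1]
tcp_rot: [-180.0, -0.1, -8.1]
ft_force: [-0.5, 0.0, 0.5]
finger_gap: 0.1
grip_force: 0.0
time: 9.9
tool_pos: [581.4, 127.9, 199.4]
tcp_rot: [-180.0, 0.1, -8.1]
ft_force: [-4.0, 3.2, 1.4]
finger_gap: 0.6
grip_force: 2.2
[[598.0, 63.4], [741.3, 46.6], [729.1, -53.9], [586.0, -36.1]] [array([578.4, -16.3])]
```

```bash
python3 -m jog '0.07 -0.02 0 0 0 0 1; 0.07 -0.02 0 0 0 0 1; 0.07 -0.02 0 0 0 0 1; 0.06 -0.01 0 0 0 0 1; 0 0 0 0 0 0 1'; python3 -m jog '-0.3 0 0 0 0 0 1; -0.3 0 0 0 0 0 1; 0 0.4 -0.05 0 0 0 1; 0 0.4 -0.05 0 0 0 1; 0 0.4 0 0 0 0 1'; python3 - <<'E'
from h import *
T,S=look();P,p=balance(T);print(P.round(1).tolist(),p)
s=[b for b in blobs(inroi(steel(T["img"]),285,175,370,262),300)];print([ (b[0],plane(T,b[0],75)) for b in s])
E
```

```text
time: 10.62
tool_pos: [607.7, 131.1, 198.8]
tcp_rot: [180.0, 0.4, -8.1]
ft_force: [-15.1, 3.2, 8.5]
finger_gap: 0.0
grip_force: 7.6
time: 11.25
tool_pos: [533.4, 18.9, 210.6]
tcp_rot: [-180.0, -0.1, -8.1]
ft_force: [0.5, -0.8, 0.3]
finger_gap: -0.0
grip_force: 0.0
[[639.7, 158.4], [780.0, 121.4], [757.9, 42.3], [618.1, 80.0]] [array([624.4, 140.8])]
[([324.6, 192.5], array([677.41847098,  45.76763604,  75.        ]))]
```

```bash
python3 -m jog '0 0.36 0.05 0 0 0 1; 0.2 0 0.05 0 0 0 1; 0.1 0 0 0 0 0 1; 0.06 -0.01 0 0 0 0 1; 0 0 0 0 0 0 1'; python3 -m jog '0.06 -0.01 0 0 0 0 1; 0.06 -0.01 0 0 0 0 1; 0.06 -0.01 0 0 0 0 1; 0 0 0 0 0 0 1'; python3 - <<'E'
from h import *
T,S=look();P,p=balance(T);print(P.round(1).tolist(),p)
E
```

```text
time: 11.98
tool_pos: [564.2, -19.2, 199.9]
tcp_rot: [-180.0, -0.0, -8.1]
ft_force: [0.2, 0.3, 0.4]
finger_gap: 0.2
grip_force: 0.0
time: 12.48
tool_pos: [581.1, -19.5, 198.7]
tcp_rot: [179.9, 0.2, -8.1]
ft_force: [-4.8, -1.8, -0.4]
finger_gap: 0.1
grip_force: 2.3
[[776.5, 151.1], [776.3, 54.6], [621.8, 54.7], [622.0, 150.1]] [array([624.7, 139.1])]
```

```bash
python3 -m jog '0.05 -0.01 0 0 0 0 1; 0.04 -0.01 0 0 0 0 1; 0.03 0 0 0 0 0 1; 0 0 0 0 0 0 1'; python3 -m jog '-0.3 0 0 0 0 0 1; -0.4 0 0 0 0 0 1; -0.4 0 0 0 0 0 1; -0.4 0 -0.1 0 0 0 1; 0 0 -0.1 0 0 0 1'; python3 - <<'E'
from h import *
T,S=look();P,p=balance(T);print(P.round(1).tolist(),p)
s=[b for b in blobs(inroi(steel(T["img"]),285,175,370,262),300)];print([ (b[0],plane(T,b[0],75)) for b in s])
a=cv2.resize(T["img"][130:280,240:400],None,fx=2.5,fy=2.5)[:375];b=cv2.resize(S["img"][195:345,210:370],None,fx=2.5,fy=2.5)
cv2.imwrite("pics/c3.png",np.hstack([a,b])[:,:,::-1])
E
```

```text
time: 13.08
tool_pos: [590.2, -19.0, 198.1]
tcp_rot: [179.9, 0.8, -8.1]
ft_force: [-31.2, -3.0, 18.7]
finger_gap: 0.4
grip_force: 15.3
time: 13.7
tool_pos: [442.9, 2.8, 218.6]
tcp_rot: [180.0, 0.2, -8.1]
ft_force: [1.5, -0.4, -0.1]
finger_gap: 0.2
grip_force: 0.0
[[637.5, 155.6], [780.7, 136.9], [753.0, -56.7], [610.5, -36.1]] [array([625.2, 138.8]), array([603. , -15.7])]
[([323.0, 190.0], array([683.56332345,  49.64547179,  75.        ]))]
```

View pics/c3.png

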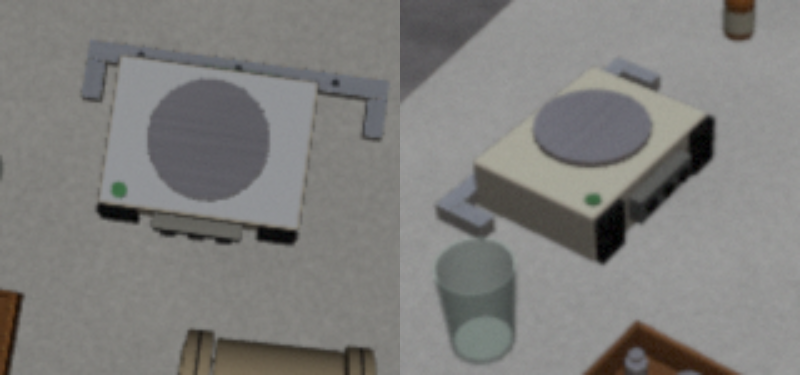

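The balance is flush: the bar hides its front edge, both pads match home within about 2 mm, and it's roughly 18 mm left of the bar's middle, within the 36 mm allowed. Next I go above the weight and measure the pan without the crop that cut it off.

```bash
python3 -m jog '0 0 -0.5 0 0 0 -0.4; 0 0 -0.5 0 0 0 -0.4; -0.05 -0.5 -0.1 0 0 0 -0.4; -0.05 -0.5 0 0 0 0 -0.4; -0.05 -0.5 0 0 0 0 -0.4'; python3 - <<'E'
from h import *
T,S=look()
pt=[b for b in blobs(inroi(steel(T["img"]),285,140,370,240),300)]
ps=[b for b in blobs(inroi(steel(S["img"]),240,215,320,270),300)]
print([(b[0],b[1]) for b in pt],[(b[0],b[1]) for b in ps])
im=T["img"].astype(int)
# pan: erode bar link apart
m=cv2.morphologyEx(inroi(steel(T["img"]),285,155,370,240).astype(np.uint8),cv2.MORPH_OPEN,cv2.getStructuringElement(2,(17,17)))
for b in blobs(m):print(b[0],b[1],plane(T,b[0],75).round(1), tri(T,b[0],S,ps[0][0]) if ps else 0)
for b in blobs(inroi(steel(S["img"]),260,320,345,385)):print("side w",b[0],b[1])
E
```

```text
time: 14.42
tool_pos: [453.4, 154.4, 330.7]
tcp_rot: [-179.9, -0.1, -8.2]
ft_force: [1.1, 0.4, 0.4]
finger_gap: 60.2
grip_force: 0.0
[([326.6, 154.6], [285, 147, 85, 19, 308]), ([323.0, 185.1], [299, 161, 49, 50, 1886])] [([286.4, 245.2], [264, 231, 46, 30, 1054])]
[323.0, 184.9] [299, 161, 49, 49, 1855] [696.1  49.6  75. ] (array([695.99967932,  49.31936659,  70.74697241]), np.float64(1.8668394447847771))
side w [303.9, 338.6] [300, 334, 8, 10, 49]
side w [325.1, 353.1] [316, 344, 18, 19, 210]
side w [284.8, 355.6] [280, 350, 11, 12, 76]
```

```bash
python3 -m jog '0 -0.5 0 0 0 0 -0.4; 0 -0.5 0 0 0 0 -0.4; 0 -0.5 0 0 0 0 -0.4; 0 0 0 0 0 0 -0.4; 0 0 0 0 0 0 -0.4' 60; python3 - <<'E'
from h import *
s=sense();print(s["tool_pos"],s["tcp_rot"],s["finger_gap"])
psi=np.radians(s["tcp_rot"][2]);d=np.array([467.6,310.6])-s["tool_pos"][:2]
print("tx,ty",d@[np.cos(psi),np.sin(psi)],d@[np.sin(psi),-np.cos(psi)])
E
```

```text
time: 15.15
tool_pos: [473.9, 301.1, 329.3]
tcp_rot: [180.0, 0.0, -8.1]
ft_force: [0.1, 0.2, -0.4]
finger_gap: 59.5
grip_force: 0.0
[473.94531123 301.10274529 329.32157025] [ 1.79958811e+02  5.75721793e-03 -8.09619116e+00] 59.53872131385762
tx,ty -7.619617488374368 -8.508951225371463
```

```bash
python3 -m jog '-0.076 -0.085 0.3 0 0 0 -0.4; 0 0 0.3 0 0 0 -0.4; 0 0 0.1 0 0 0 -0.4; 0 0 0 0 0 0 -0.4'; python3 - <<'E'
from h import *
T,S=look();b=cv2.resize(S["img"][270:420,240:400],None,fx=3.5,fy=3.5)
cv2.imwrite("pics/c4.png",b[:,:,::-1])
E
```

```text
time: 15.65
tool_pos: [467.2, 309.8, 259.5]
tcp_rot: [180.0, 0.0, -8.2]
ft_force: [-0.2, 0.1, 0.2]
finger_gap: 60.0
grip_force: 0.0
```

View pics/c4.png

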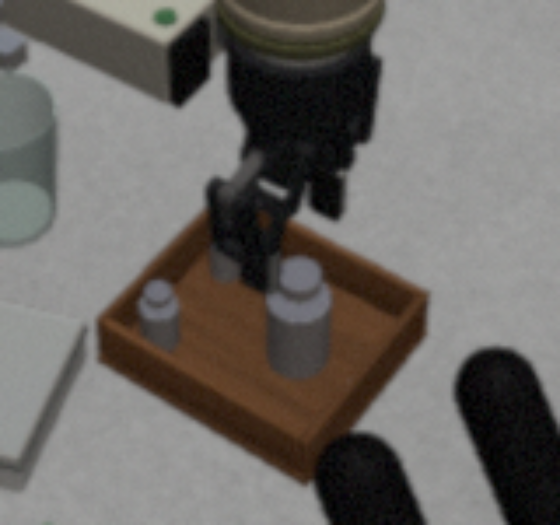

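The picture shows the fingertips at crop (262,285) and (330,215). Their midpoint, (296,250), lies straight above the knob at (298,270), so the hand is centred. Descending and gripping.

```bash
python3 -m jog '0 0 0.2 0 0 0 -0.4; 0 0 0.2 0 0 0 -0.4; 0 0 0.2 0 0 0 -0.4; 0 0 0 0 0 0 -0.4'; python3 -m jog '0 0 0 0 0 0 0.4; 0 0 0 0 0 0 1; 0 0 0 0 0 0 1; 0 0 0 0 0 0 1' 60; python3 -m jog '0 0 -0.1 0 0 0 1; 0 0 -0.2 0 0 0 1; 0 0 0 0 0 0 1'
```

```text
time: 16.25
tool_pos: [465.6, 310.0, 196.5]
tcp_rot: [179.8, 0.3, -8.1]
ft_force: [0.6, -0.4, -0.1]
finger_gap: 59.9
grip_force: 0.0
time: 16.75
tool_pos: [467.5, 311.0, 200.6]
tcp_rot: [-179.9, -0.1, -8.1]
ft_force: [0.8, 1.9, 1.7]
finger_gap: 36.2
grip_force: 61.0
time: 17.12
tool_pos: [468.0, 311.2, 232.4]
tcp_rot: [-179.9, -0.2, -8.1]
ft_force: [0.8, -0.4, -4.7]
finger_gap: 36.5
grip_force: 60.8
```

Gripped: the gap is 36.5 mm, the grip 61 N and the load about 5 N. Carrying it to the pan.

```bash
python3 -m jog '0 0 -0.4 0 0 0 1; 0 0 -0.4 0 0 0 1; 0 0 -0.3 0 0 0 1; 0.15 0.15 0 0 0 0 1; 0.3 0.25 0 0 0 0 1'; python3 -m jog '0.4 0.35 0 0 0 0 1; 0.4 0.35 0 0 0 0 1; 0.4 0.35 0 0 0 0 1; 0.4 0.35 0 0 0 0 1; 0.3 0.25 0 0 0 0 1'; python3 -m jog '0.15 0.12 0 0 0 0 1; 0.1 0.1 0 0 0 0 1; 0 0 0 0 0 0 1; 0 0 0 0 0 0 1'; python3 - <<'E'
from h import *
s=sense();print(s["tool_pos"],s["tcp_rot"],s["finger_gap"],s["ft_force"])
psi=np.radians(s["tcp_rot"][2]);d=np.array([695,50])-s["tool_pos"][:2]
print("tx,ty",d@[np.cos(psi),np.sin(psi)],d@[np.sin(psi),-np.cos(psi)])
E
```

```text
time: 17.75
tool_pos: [505.8, 264.4, 338.9]
tcp_rot: [180.0, 0.0, -8.0]
ft_force: [1.4, -0.5, -5.4]
finger_gap: 36.4
grip_force: 61.9
time: 18.38
tool_pos: [671.5, 71.3, 337.2]
tcp_rot: [179.9, 0.1, -8.2]
ft_force: [-0.0, 0.7, -5.3]
finger_gap: 35.7
grip_force: 61.9
time: 18.88
tool_pos: [691.9, 49.8, 339.2]
tcp_rot: [-180.0, 0.1, -8.1]
ft_force: [0.5, 0.5, -3.9]
finger_gap: 36.1
grip_force: 61.9
[691.88716397  49.83162598 339.16140794] [-1.79990066e+02  6.04762499e-02 -8.09077785e+00] 36.12651993442274 [ 0.51255622  0.492977   -3.91732819]
tx,ty 3.0581545900887046 -0.6048044662540252
```

```bash
python3 -m jog '0.03 0 0.2 0 0 0 1; 0 0 0.2 0 0 0 1; 0 0 0.1 0 0 0 1; 0 0 0 0 0 0 1;0 0 0 0 0 0 1'; python3 - <<'E'
from h import *
T,S=look();b=cv2.resize(S["img"][170:320,210:370],None,fx=3.5,fy=3.5)
cv2.imwrite("pics/c5.png",b[:,:,::-1])
E
```

```text
time: 19.5
tool_pos: [695.6, 48.9, 290.3]
tcp_rot: [-180.0, -0.1, -8.1]
ft_force: [0.8, -0.0, -4.3]
finger_gap: 36.0
grip_force: 61.9
```

View pics/c5.png

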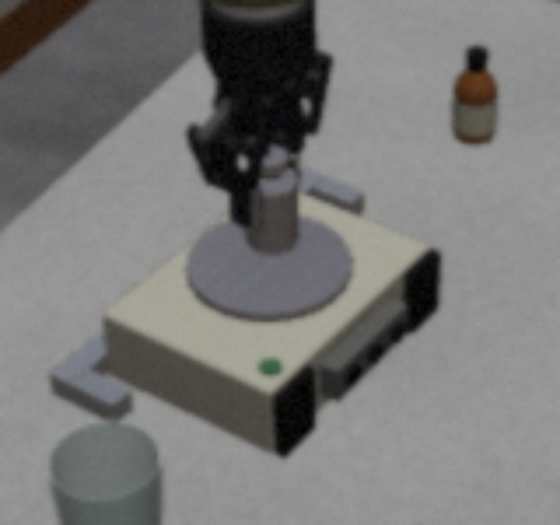

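The weight is upright with its foot at crop (273,245), which is 20 mm above the pan centre at (270,267). Lowering gently.

```bash
python3 -m jog '0 0 0.06 0 0 0 1; 0 0 0.06 0 0 0 1; 0 0 0.04 0 0 0 1; 0 0 0.02 0 0 0 1; 0 0 0 0 0 0 1'; python3 -m jog '0 0 0.01 0 0 0 1; 0 0 0.01 0 0 0 1; 0 0 0 0 0 0 1'
```

```text
time: 20.23
tool_pos: [695.2, 48.9, 271.4]
tcp_rot: [180.0, 0.0, -8.1]
ft_force: [0.1, -0.6, -4.9]
finger_gap: 36.3
grip_force: 61.9
time: 20.6
tool_pos: [695.3, 48.9, 269.7]
tcp_rot: [180.0, 0.0, -8.1]
ft_force: [-0.4, -0.2, -5.7]
finger_gap: 35.6
grip_force: 61.9
```

```bash
python3 -m jog '0 0 0.01 0 0 0 1; 0 0 0 0 0 0 1; 0 0 0 0 0 0 1'; python3 -m jog '0 0 0.01 0 0 0 1; 0 0 0 0 0 0 1; 0 0 0 0 0 0 1'
```

```text
time: 20.98
tool_pos: [695.4, 48.9, 269.6]
tcp_rot: [-180.0, -0.0, -8.1]
ft_force: [-4.7, -0.2, 5.5]
finger_gap: 36.5
grip_force: 62.8
time: 21.35
tool_pos: [695.4, 48.9, 269.6]
tcp_rot: [-180.0, -0.1, -8.1]
ft_force: [-8.3, 0.5, 10.8]
finger_gap: 36.5
grip_force: 63.8
```

Contact: the force has reversed to +11 N. I back off 1.5 mm of the command, open slowly and rise straight up.

```bash
python3 -m jog '0 0 -0.015 0 0 0 1; 0 0 0 0 0 0 0; 0 0 0 0 0 0 -0.3; 0 0 0 0 0 0 -0.5; 0 0 0 0 0 0 -0.5' 20; python3 -m jog '0 0 -0.1 0 0 0 -0.5; 0 0 -0.3 0 0 0 -0.5; 0 0 -0.5 0 0 0 -0.5; 0 0 -0.4 0 0 0 -0.5; 0 0 0 0 0 0 -0.5'; python3 -m jog '-0.5 0 0 0 0 0 -0.5; -0.5 0 0 0 0 0 -0.5; -0.5 0 0 0 0 0 -0.5; -0.5 0 0 0 0 0 -0.5;0 0 0 0 0 0 -0.5';  python3 - <<'E'
from h import *
T,S=look();a=cv2.resize(T["img"][140:300,180:390],None,fx=1.9,fy=1.9);b=cv2.resize(S["img"][200:400,210:370],None,fx=1.52,fy=1.52)
cv2.imwrite("pics/c6.png",np.hstack([a,b[:304]])[:,:,::-1])
P,p=balance(T);print(P.round(1).tolist(),p,sense()["ft_force"])
E
```

```text
time: 21.98
tool_pos: [695.4, 48.8, 269.2]
tcp_rot: [-180.0, -0.0, -8.1]
ft_force: [-0.5, -0.4, 0.4]
finger_gap: 64.4
grip_force: 0.0
time: 22.6
tool_pos: [696.3, 48.9, 406.2]
tcp_rot: [-179.9, -0.6, -8.1]
ft_force: [-0.5, -0.1, 0.0]
finger_gap: 63.6
grip_force: 0.0
time: 23.22
tool_pos: [494.2, 77.6, 397.9]
tcp_rot: [180.0, 0.2, -8.1]
ft_force: [1.2, 0.3, 0.1]
finger_gap: 63.7
grip_force: 0.0
[[637.8, 155.6], [781.1, 136.6], [753.1, -56.9], [610.4, -35.9]] [array([625.2, 138.3]), array([603. , -16.9])] [-0.05559261  0.93166184  0.54856353]
```

View pics/c6.png

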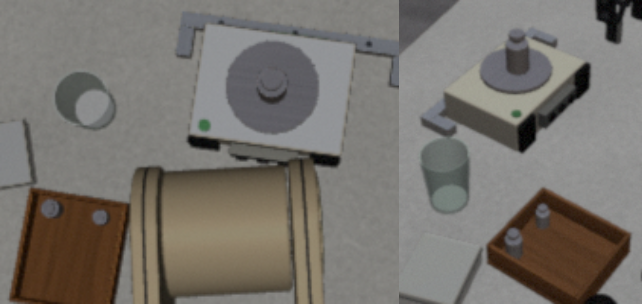

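The weight stands upright at the pan centre, crop (271,82). The balance is flush, both small weights are still in the tray, and the arm is clear.

```bash
python3 -m jog '0 0 0 0 0 0 -0.5; 0 0 0 0 0 0 -0.5; 0 0 0 0 0 0 -0.5'; python3 -c "
from bench import *
print(hand_in())"
```

```text
time: 23.7
tool_pos: [497.9, 77.0, 399.0]
tcp_rot: [180.0, 0.0, -8.1]
ft_force: [0.7, 0.1, -0.3]
finger_gap: 63.8
grip_force: 0.0
the job is handed in; nothing more can be done
None
```

I handed the job in at 23.7 s: by the last pictures the balance stands flush against the stop, the 500 g weight stands upright in the middle of the pan and both small weights are still in the tray, but `hand_in()` gave no verdict.

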